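Dryness reading on an upturned dish before firing

TASK

Take the moisture meter out of the tool rack and take a dryness reading on the wall of the big upturned dish: set the meter's sprung nose inside the pencilled ring, with the meter square to the sloping wall, and press gently until the nose is about half way in, never jamming it hard against the brittle clay. Keep holding it there, steady, for the reading: you finish with the meter still in the gripper and pressed on the ring, nothing is put down. Do not shove the dish along, and leave the other tools and pots where they are.

Things in the scene. Friction and masses are not known exactly. Their poses are not given: they have to be found in the camera images.
- meter_grip (a point): Middle of the moisture meter's grip, the only boxy grey plastic thing in the rack: a block 36 (x) x 28 (y) x 75 mm (z), screen on its -x face. z runs along the meter from nose to top, up in the rack, where this point is 150 mm above the bench. Under the block: black collar 38 mm wide, 8 thick, hanging on the rack's plank, then a 22 mm round barrel ending 107.5 mm below this point. 0.14 to 0.23 kg.
- nose_tip (a point): Middle of the flat end of the meter's sprung nose, a steel button 14 mm across on the meter's axis, 121.5 mm below meter_grip while fully out. z as meter_grip. In the rack it hangs free, 76 mm below the top of the plank: the meter must be lifted straight up by more than that to come out.
- nose (a joint): How far the nose is pushed into the barrel, m: 0 fully out (as it starts), 0.012 fully in. A spring (350 N/m, preload 1.4 N) pushes it out: about 3.5 N half way in (0.006), 5.6 N at the end of travel.
- spot (a point): Centre of the pencilled ring (dark line, 27 mm across) on the sloping wall of the upturned dish, on the surface, about 54 mm above the bench. Its z axis points square out of the wall, 28.5 degrees from vertical, leaning outwards from the dish's middle; its x axis points up the wall towards the foot.
- dish: Big dish of dry clay upside down on a round plywood board (310 mm across, 15 thick), loose, 1.3 to 2.1 kg. 300 mm across the rim, 73 high, its 116 mm foot ring uppermost; the wall between is a straight cone at 28.5 degrees. Origin: centre of its underside, on the board; z up. The pencilled ring lies 100 mm from its axis towards its own -x.
- rack: Wooden tool rack, fixed: plank 150 (x) x 236 mm (y), top face 105 mm above the bench, six 28 mm holes at x = -37.5 and 37.5, y = -75, 0 and 75 mm from the origin; end boards no higher than the plank. Origin: centre of its underside, on the bench. Four holes hold a tool; the meter may be in any of the four.
- loop_tool: Turning tool with a wire loop: wooden handle 20 mm across, 144 mm long in all, standing in a rack hole on the rack's lower board, its top 156 mm above the bench. Origin: centre of its lower end. Not to be disturbed.
- paddle: Dark wooden paddle, handle 20 mm across, flat blade 32 mm wide and 10 mm thick on top, 144 mm long, standing in a rack hole, top 156 mm above the bench. Origin: centre of its lower end. Not to be disturbed.
- rib_stick: Light wooden turned stick with a knob on top, 24 mm across at most, 144 mm long, standing in a rack hole, top 156 mm above the bench. Origin: centre of its lower end. Not to be disturbed.
- bowl: Small open clay bowl, 96 mm across, 45 mm high, on the bench close to the robot. Origin: centre of its underside. Not to be disturbed.
- cup: Clay cup, 68 mm across, 75 mm high, on the bench to the right of the dish. Origin: centre of its underside. Not to be disturbed.
- vase: Dark clay vase, 84 mm across, 115 mm high, on the far side of the bench. Origin: centre of its underside. Not to be disturbed.
- tagine: Pot with a cone-shaped lid, 136 mm across, 134 mm high, on the far side of the bench behind the rack. Origin: centre of its underside. Not to be disturbed.
- scraper: Flat wooden scraper lying on the bench on the robot's right, 155 by 55 by 7 mm. Origin: centre of its underside. Not to be disturbed.
Things that resemble listed ones, but are neither listed nor needed, are in the scene too. What is meant by the part that bears meter_grip is not pink or yellow, and is the larger of those in its own colour.

How it is judged:
On the way:
1. the meter is lifted out of the rack in the gripper (height (world z) of nose_tip above 0.1 m and contact force between the fingers and meter above 1 N), for 0.1 s.
At the end, for the whole second after the job is handed in: Meter held in the fingers, clear of the rack and steady; nose middle within 8 mm of the ring centre; axis within 8 degrees of square to the wall; nose pushed in 3 to 9 mm of its 12 mm (1 to 8 N on the dish); dish within 15 mm of where it stood (distance between nose_tip and spot below 0.008 m and angle between the z axis of nose_tip and the z axis of spot, either way round below 0.14 rad and value of joint nose between 0.003 and 0.009 m and contact force between meter and dish between 1 and 8 N and contact force between the fingers and meter above 2 N and contact force between meter and rack below 0.1 N and linear speed of meter below 0.01 m/s and distance of dish from where it was at the start of the episode below 0.015 m); the arm keeps its last pose, push and grip.
It fails at once if the meter is jammed against the dish (over 15 N) (contact force between meter and dish above 15 N).
It fails at once if the dish is shoved more than 20 mm (distance of dish from where it was at the start of the episode above 0.02 m).
It fails at once if another tool or pot is moved more than 30 mm (distance of any of loop_tool, paddle, rib_stick, bowl, cup, vase, tagine, scraper from where it was at the start of the episode above 0.03 m).
It also fails if it takes over 42 s, if anything falls off the work surface, if the arm or the gripper's body presses on something with over 40 N, if the wrist force passes 120 N, or if a joint passes its speed limit or range.

ROBOT

A 6-joint arm with a two-finger parallel gripper is mounted at the origin on the work surface. World frame = base frame: x ahead of the robot, y to its left, z up, the work surface at z = 0. Lengths are in m, angles in rad, forces in N, time in s.
With the tool pointing down it reaches from about 0.3 to 0.875 m from the base axis. Payload 6.4 kg.
Tool frame: the origin (TCP) lies at the very end of the fingers, on their centre line; the grasp point (between the pads) lies 19 mm behind it (r.tcp_to_grasp is the distance from the TCP to the grasp point, in m); z points along the fingers, y is the line along which they close (so a half turn about z gives the same grasp; the last joint's range is limited). The gripper opens to 85 mm and grips with 20 to 120 N. Pads are 22 mm wide; open, the fingers measure 114 mm over their backs; the gripper's body (76 mm by 85 mm) begins 54 mm behind the grasp point. The pads swing forward as they close: fully open they stand 13 mm farther back than shut.
Start: joints at [1.116, 0.181, 1.607, -0, 1.354, -0.206], TCP at [0.142, 0.557, 0.231] pointing down, gripper open.
Joint ranges: [-2.99, 2.99], [-0.89, 2.07], [0.3, 2.58], [-1.14, 4.28], [0, 2.63], [-3.12, 3.12]. Speed limits (rad/s): [2.57, 2.57, 3.01, 3.14, 3.14, 3.14].

INTERFACE

Orientations are given as a unit quaternion [x, y, z, w].
In Python, from plant import r gives the robot as it stands.
- The arm moves only by the shell command python3 -m inch 'ROWS' [FORCE]. ROWS is a JSON object of lists of equal length, an entry for each row: "dp": the shift along the world's x, y, z in cm, a list of three; "twist": the turn, a rotation vector about the world's x, y, z in degrees, a list of three; "hand": the opening, from 0 (shut) to 1 (fully open). In form: {"dp": [[x, y, z], ...], "twist": [[ax, ay, az], ...], "hand": [hand, ...]}. A call has 1 to 12 rows; each row is the pose to reach, as a shift and turn from the pose commanded when the call began; what a row does not reach only later rows make up. A row lasts 1/10 s, in which the tool goes at most 50 mm and 8.59 degrees, less where a joint would pass 70% of its speed; a pose out of reach is approached as far as the arm can. A call with a gripper value outside its range is refused whole. The fingers move at their own pace and stop on an object; FORCE is the grip in N (left out, the last holds). Time passes only in rows, so rows that repeat a pose let the fingers close. It gives the time, the measured TCP pose, the force, the opening and the grip force at its end, in the units of the state.
- r.get_state(): the state, without advancing time (a new reading comes with each control period).
- r.capture(name): name is "scene" or "side" or "wrist"; returns a dict with "color" (400x640x3 uint8, blue, green, red), "fx", "fy", "cx", "cy" (pixels), "world_from_camera" (4x4, takes a point from camera to world coordinates). Camera axes: x right, y down, z forward; pixel columns grow to the right and rows downward; lengths in m; the calibration is good to about 2 mm. The wrist camera is an equidistant fisheye: a pixel r from the principal point sees the ray r / f radians off the axis. A picture is of the moment at which its call begins. There is no depth.
- r.finish_job(): hands the job in; it is judged then, once.
The state is a dict: "clock": time; "q": joint angles; "qd": joint speeds; "joint_efforts": joint torques, N m; "eef_pos": TCP position; "ee_rot": TCP orientation; "force": force on the tool from outside, world axes, zero at the start; "moment": the same for the moment, N m; "finger_gap": finger opening in m; "gripper_force": force on a finger pad.
Only numpy, scipy, OpenCV 4.12 (cv2) and the standard library are available. Lean on these libraries where they do the work, as an engineer would, in place of code of your own. Each camera call takes 0.05 s, during which the arm holds its last target. There are 200 camera calls.

## Working session

There is one attempt and no reset: what is moved stays moved. The work goes in short steps, Python scripts to look and compute and a shell command to move; the robot and the scene stay as the last step left them, time stands still between calls to the robot, and variables do not carry over. Pictures are saved under pics/ and viewed, at most 10 in all, crops included, and the job is handed in when it is done.

```bash
mkdir -p pics; cat > h.py <<'E'
import numpy as np,cv2
from plant import r
def cap(n,f):
    c=r.capture(n); cv2.imwrite('pics/'+f+'.png',c['color']); np.savez('pics/'+f+'.npz',**{k:np.array(v) for k,v in c.items()}); return c
def ray(c,u,v,fish=False):
    x=(u-c['cx'])/c['fx'];y=(v-c['cy'])/c['fy']
    if fish:
        t=np.hypot(x,y); s=np.sinc(t/np.pi); d=np.array([x*s,y*s,np.cos(t)])
    else: d=np.array([x,y,1.])
    T=np.array(c['world_from_camera']); d=T[:3,:3]@d
    return T[:3,3],d/np.linalg.norm(d)
def onz(c,u,v,z,fish=False):
    o,d=ray(c,u,v,fish); return o+d*(z-o[2])/d[2]
def tri(a,b):
    (o,d),(p,e)=a,b
    s=np.linalg.lstsq(np.c_[d,-e],p-o,rcond=None)[0]; A=o+d*s[0];B=p+e*s[1]
    return (A+B)/2,np.linalg.norm(A-B)
def load(f): 
    z=np.load('pics/'+f+'.npz'); return {k:z[k] for k in z.files}
E
python3 - <<'E'
from h import *
for n in("scene","side","wrist"):
    c=cap(n,n+'0'); print(n,c['fx'],c['cx'],c['cy'],np.round(np.array(c['world_from_camera']),3).tolist())
print(r.get_state())
E
```

```text
scene 456.15099044828037 320.0410868493807 193.9517330255998 [[0.235, 0.654, -0.719, 1.529], [0.972, -0.151, 0.181, -0.24], [0.01, -0.741, -0.671, 0.991], [0.0, 0.0, 0.0, 1.0]]
side 446.1165050807871 312.55495263199543 203.6982153053887 [[-0.874, -0.297, 0.383, 0.028], [-0.485, 0.553, -0.677, 0.915], [-0.011, -0.778, -0.628, 0.968], [0.0, 0.0, 0.0, 1.0]]
wrist 309.70691628693146 317.82772943613827 200.5501254410182 [[0.246, 0.926, 0.287, 0.069], [0.969, -0.234, -0.075, 0.576], [-0.002, 0.296, -0.955, 0.372], [0.0, 0.0, 0.0, 1.0]]
{'clock': 0.15, 'q': array([ 1.11566841e+00,  1.81357360e-01,  1.60774244e+00, -6.05087063e-06,
        1.35382005e+00, -2.06326438e-01]), 'qd': array([-0.00027482, -0.00146612, -0.00423929, -0.00067203,  0.00205412,
        0.00210692]), 'joint_efforts': array([ 6.59570651e-04, -4.45271337e+01, -3.51685667e+01, -3.16524211e-04,
        5.98443876e-03, -2.37457022e-05]), 'eef_pos': array([0.14140461, 0.5569179 , 0.23061578]), 'ee_rot': array([ 1.24079448e-01,  9.92272065e-01, -6.28593240e-04, -2.12696340e-04]), 'force': array([-1.70006198, -0.76588372, -0.62497036]), 'moment': array([-0.02058883,  0.01160205,  0.01066049]), 'gripper_force': 0.0, 'finger_gap': 0.08536942216083823}
```

View pics/scene0.png

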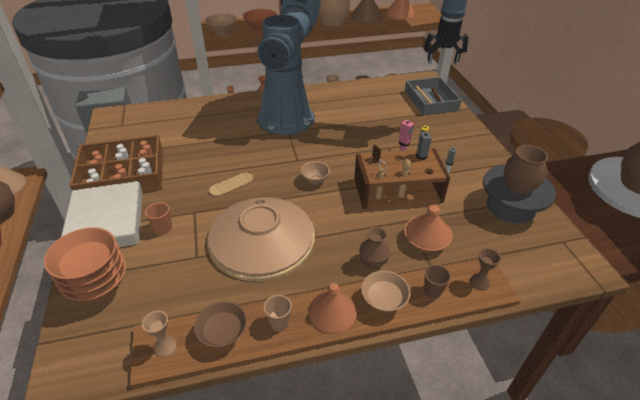

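View pics/side0.png

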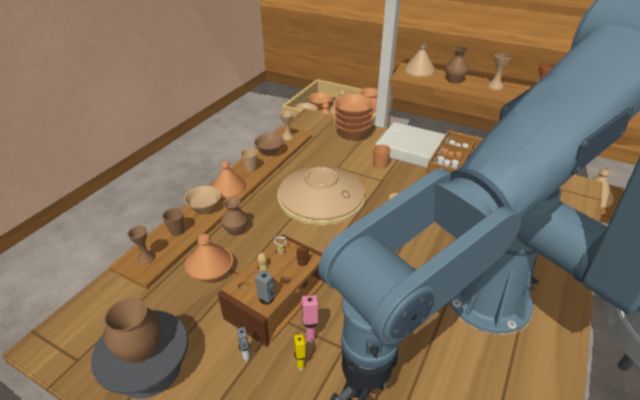

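The scene view shows the rack at about (402,175), the grey meter at (424,146) and the dish at (262,235). The side view shows the meter at (265,287) and the pencilled ring at (346,195). The pink, yellow and small grey lookalikes stand beside the rack on the bench.

```bash
python3 - <<'E'
import cv2,numpy as np
a=cv2.imread('pics/scene0.png');b=cv2.imread('pics/side0.png')
R=lambda i,x,y,w,h:cv2.resize(i[y:y+h,x:x+w],(400,300),interpolation=cv2.INTER_CUBIC)
cv2.imwrite('pics/m0.png',np.vstack([np.hstack([R(a,350,115,120,90),R(b,210,225,120,90)]),np.hstack([R(a,200,180,120,90),R(b,270,150,120,90)])]))
E
```

```text
(no output)
```

View pics/m0.png

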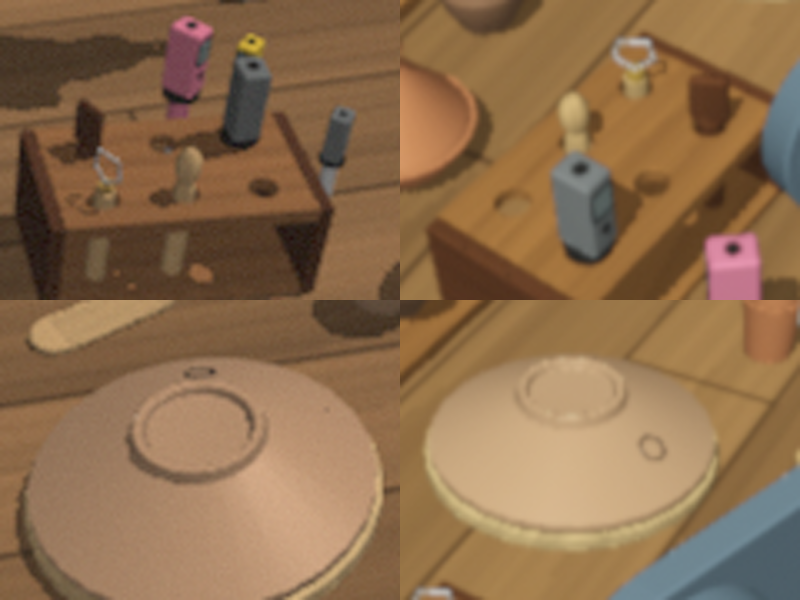

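The crops show the meter in the rack's far-left corner hole, with its top centre at scene (426,134.5) and side (264,275). The ring is at scene (260,202) and side (345.6,194). Two holes are empty.

```bash
python3 - <<'E'
from h import *
a=load('scene0');b=load('side0')
def both(n,p,q,z):
    t,e=tri(ray(a,*p),ray(b,*q)); print(n,t.round(4),'gap',round(e,4),onz(a,*p,z).round(4)[:2],onz(b,*q,z).round(4)[:2])
both('meter top',(426.2,134.5),(264,275.4),.1875)
both('ring',(260,201.9),(345.6,194.1),.054)
both('foot',(259.7,218.4),(321.3,177),.088)
both('holeA(xfar, y hi?)',(429.2,171.1),(244.5,285.9),.105)
both('holeB',(398.9,158.8),(285.6,279.9),.105)
# top face edges in crop: side, corners of top face
for n,p in dict(l=(552,167),bk=(580,153),rt=(609,167),fr=(582,188)).items():
    print(n,onz(b,(p[0]-400)/3.3333+210,p[1]/3.3333+225,.1875).round(4))
s=r.get_state();from scipy.spatial.transform import Rotation as R;print(R.from_quat(s['ee_rot']).as_matrix().round(3))
E
```

```text
meter top [0.4762 0.3594 0.1875] gap 0.0014 [0.4769 0.3598] [0.4758 0.3588]
ring [ 0.5158 -0.1709  0.0511] gap 0.0016 [ 0.5198 -0.1706] [ 0.5141 -0.1685]
foot [ 0.6148 -0.1833  0.0806] gap 0.0012 [ 0.6228 -0.1834] [ 0.6099 -0.1749]
holeA(xfar, y hi?) [0.5493 0.3521 0.102 ] gap 0.0032 [0.5538 0.3512] [0.5466 0.3526]
holeB [0.4688 0.2842 0.1007] gap 0.002 [0.4749 0.2823] [0.4662 0.2864]
l [0.4936 0.3673 0.1875]
bk [0.4837 0.347  0.1875]
rt [0.4585 0.3483 0.1875]
fr [0.4644 0.3734 0.1875]
[[-0.969  0.246 -0.001]
 [ 0.246  0.969 -0.001]
 [ 0.    -0.001 -1.   ]]
```

```bash
python3 -m inch '{"dp":[[1,-0.5,0.5],[4,-2.3,1],[8,-4.7,1.5],[12,-7.1,2],[16,-9.5,2],[20,-11.8,2],[24,-14.2,2],[28,-16.6,2],[31,-18.3,2],[33,-19.5,2],[33.5,-19.8,2],[33.5,-19.8,2]],"twist":[[0,0,0],[0,0,1],[0,0,2],[0,0,3],[0,0,4],[0,0,5],[0,0,6],[0,0,7],[0,0,8],[0,0,8],[0,0,8],[0,0,8]],"hand":[1,1,1,1,1,1,1,1,1,1,1,1]}'
python3 - <<'E'
from h import *
c=cap('wrist','w1');b=cap('side','s1');a=cap('scene','a1')
R=lambda i,x,y,w,h:cv2.resize(i[y:y+h,x:x+w],(400,300),interpolation=cv2.INTER_CUBIC)
C=c['color']
cv2.imwrite('pics/m1.png',np.vstack([cv2.resize(C[100:400,120:520],(800,600)) ]))
s=r.get_state();print(s['eef_pos'],s['ee_rot'],s['clock'])
p=np.array([.476,.359,.1875,1]);q=(np.linalg.inv(c['world_from_camera'])@p)[:3];t=np.arccos(q[2]/np.linalg.norm(q));print(c['cx']+c['fx']*t*q[0]/np.hypot(*q[:2]),c['cy']+c['fy']*t*q[1]/np.hypot(*q[:2]))
E
```

```text
clock: 1.35
eef_pos: [0.4773, 0.3584, 0.2513]
ee_rot: [0.056, 0.998, -0.0, -0.0]
force: [-1.1, 0.0, -0.5]
finger_gap: 0.085
gripper_force: 0.0
[0.47559891 0.35988873 0.25134914] [ 5.40016520e-02  9.98540821e-01  5.56716522e-05 -2.19132763e-04] 1.5
317.54188879911146 214.46481305141938
```

View pics/m1.png

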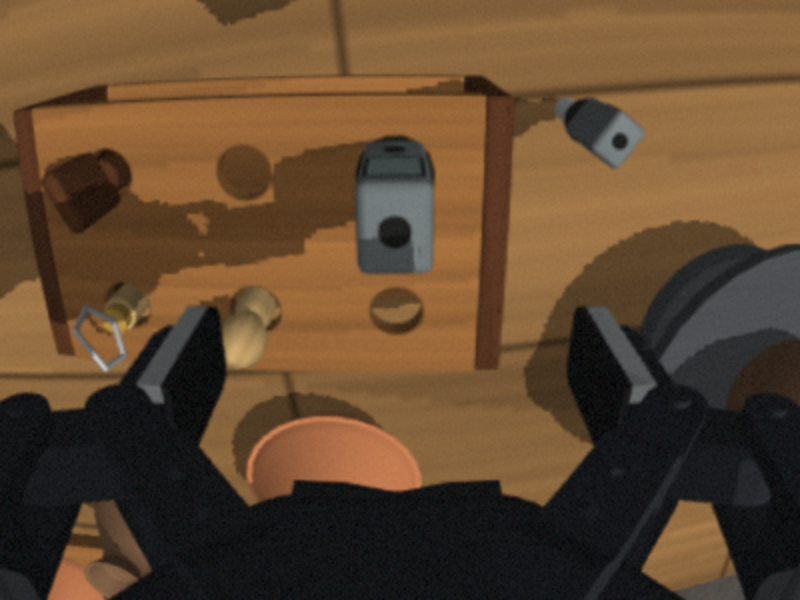

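The wrist view shows the meter's top hole at full-image (317.5,215.5), against a predicted (317.5,214.5). The meter is square with the fingers and the space either side is clear, so I descend and grip.

```bash
python3 -m inch '{"dp":[[0,0,-1],[0,0,-3],[0,0,-5],[0,0,-7],[0,0,-9],[0,0,-10.5],[0,0,-11.5],[0,0,-12],[0,0,-12],[0,0,-12]],"twist":[[0,0,0],[0,0,0],[0,0,0],[0,0,0],[0,0,0],[0,0,0],[0,0,0],[0,0,0],[0,0,0],[0,0,0]],"hand":[1,1,1,1,1,1,1,1,1,1]}'
python3 -m inch '{"dp":[[0,0,0],[0,0,0],[0,0,0],[0,0,0],[0,0,0],[0,0,0],[0,0,0],[0,0,0],[0,0,0],[0,0,0]],"twist":[[0,0,0],[0,0,0],[0,0,0],[0,0,0],[0,0,0],[0,0,0],[0,0,0],[0,0,0],[0,0,0],[0,0,0]],"hand":[0.8,0.6,0.4,0.2,0.1,0,0,0,0,0]}' 60
```

```text
clock: 2.5
eef_pos: [0.4771, 0.3596, 0.1321]
ee_rot: [0.055, 0.999, 0.0, 0.001]
force: [0.9, -0.0, -0.1]
finger_gap: 0.0853
gripper_force: 0.0
clock: 3.5
eef_pos: [0.4767, 0.3594, 0.1316]
ee_rot: [0.055, 0.999, 0.0, 0.0]
force: [-2.3, -0.5, 5.4]
finger_gap: 0.0274
gripper_force: 57.4
```

```bash
python3 -m inch '{"dp":[[0,0,0.4],[0,0,1.2],[0,0,2.4],[0,0,4],[0,0,6],[0,0,8],[0,0,10],[0,0,12],[0,0,13.5],[0,0,14.5],[0,0,15],[0,0,15]],"twist":[[0,0,0],[0,0,0],[0,0,0],[0,0,0],[0,0,0],[0,0,0],[0,0,0],[0,0,0],[0,0,0],[0,0,0],[0,0,0],[0,0,0]],"hand":[0,0,0,0,0,0,0,0,0,0,0,0]}'
python3 - <<'E'
from h import *
from scipy.spatial.transform import Rotation as Ro
c=cap('side','s2');a=cap('scene','a2')
st=r.get_state();R0=Ro.from_quat(st['ee_rot'])
# dish mask at side and scene: fit the foot / ring again with arm away
A=a['color'];B=c['color']
cv2.imwrite('pics/m2.png',np.hstack([cv2.resize(A[90:290,190:390+66],(400,300)),cv2.resize(B[130:330,200:466],(400,300))]))
spot=np.array([.5155,-.170,.0525]);foot=np.array([.6155,-.181,0]) 
h=spot-foot;h[2]=0;h/=np.linalg.norm(h);n=np.r_[h[:2]*np.sin(np.radians(28.5)),np.cos(np.radians(28.5))]
tz=R0.as_matrix()[:,2];ax=np.cross(tz,-n);ang=np.arctan2(np.linalg.norm(ax),tz@-n);print('n',n,'twist',np.degrees(ang)*ax/np.linalg.norm(ax))
# tcp: nose tip is 121.5mm beyond meter_grip; grasp at measured z -> offset
print(st['eef_pos'],st['clock'],st['force'])
d=.1215-.019+ (0.1506-.150)  # nose below TCP
print('nose below tcp',d)
for off in(.06,.02,0,-.006): t=spot+n*(d+off);print(off,t,(t-st['eef_pos'])*100)
E
```

```text
clock: 4.7
eef_pos: [0.4767, 0.3594, 0.2818]
ee_rot: [0.055, 0.999, 0.0, 0.0]
force: [-0.1, 0.5, -1.3]
finger_gap: 0.0276
gripper_force: 57.1
n [-0.47429789  0.05217277  0.87881711] twist [-3.07990056e+00 -2.84050445e+01  2.40999601e-02]
[0.47621197 0.35910442 0.28035094] 4.8 [-0.24000556  0.33247814 -1.72160953]
nose below tcp 0.10310000000000001
0.06 [ 0.43814201 -0.16149062  0.19583507] [ -3.80699599 -52.05950402  -8.45158666]
0.02 [ 0.45711393 -0.16357753  0.16068239] [ -1.90980445 -52.26819509 -11.96685511]
0 [ 0.46659989 -0.16462099  0.14310604] [ -0.96120868 -52.37254063 -13.72448934]
-0.006 [ 0.46944568 -0.16493402  0.13783314] [ -0.67662994 -52.40384429 -14.2517796 ]
```

View pics/m2.png

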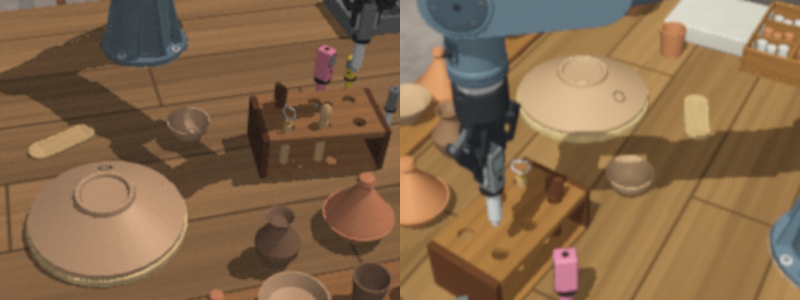

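The meter is held clear above the rack, and the way over to the dish is free.

```bash
python3 -m inch '{"dp":[[0,-1,0.6],[-0.2,-3,1.2],[-0.4,-6,1.8],[-0.7,-10,2],[-1,-14.5,2],[-1.3,-19,2],[-1.6,-23.5,2],[-2,-28,2],[-2.4,-32.5,2],[-2.8,-36.5,2],[-3.2,-39.5,2],[-3.4,-42,2]],"twist":[[0,0,0],[0,0,0],[0,0,0],[0,0,0],[0,0,0],[0,0,0],[0,0,0],[0,0,0],[0,0,0],[0,0,0],[0,0,0],[0,0,0]],"hand":[0,0,0,0,0,0,0,0,0,0,0,0]}'
python3 -m inch '{"dp":[[0,-2,0],[-0.1,-4,0],[-0.2,-6,-0.5],[-0.3,-8,-1.5],[-0.3,-9.3,-3],[-0.4,-10,-4.5],[-0.4,-10,-6],[-0.4,-10,-7.5],[-0.4,-10,-8.8],[-0.4,-10,-9.8],[-0.4,-10,-10.4],[-0.4,-10,-10.4]],"twist":[[0,-2,0],[-0.4,-5,0],[-0.8,-8,0],[-1.2,-11.5,0],[-1.6,-15,0],[-2,-18.5,0],[-2.4,-22,0],[-2.7,-25,0],[-3,-27.4,0],[-3.1,-28.4,0],[-3.1,-28.4,0],[-3.1,-28.4,0]],"hand":[0,0,0,0,0,0,0,0,0,0,0,0]}'
python3 - <<'E'
from h import *
c=cap('side','s3');a=cap('scene','a3');w=cap('wrist','w3')
A=a['color'];B=c['color']
R=lambda i,x,y,w,h:cv2.resize(i[y:y+h,x:x+w],(400,300),interpolation=cv2.INTER_CUBIC)
cv2.imwrite('pics/m3.png',np.vstack([np.hstack([R(A,200,130,120,90),R(B,290,130,120,90)]),np.hstack([cv2.resize(w['color'],(400,250)),R(w['color'],240,60,160,120)[:250]])]))
st=r.get_state();print(st['eef_pos'],st['ee_rot'],st['force'])
E
```

```text
clock: 6.0
eef_pos: [0.4415, -0.0628, 0.3012]
ee_rot: [0.055, 0.998, -0.0, -0.0]
force: [0.7, -0.3, -1.3]
finger_gap: 0.0275
gripper_force: 57.3
clock: 7.2
eef_pos: [0.4378, -0.1605, 0.1964]
ee_rot: [0.053, 0.968, -0.013, 0.245]
force: [-0.3, -0.4, -0.9]
finger_gap: 0.0276
gripper_force: 57.4
[ 0.43899193 -0.16110284  0.19812759] [ 0.05263283  0.96758624 -0.0137499   0.24661224] [-0.19171041 -0.27791108 -1.64322841]
```

View pics/m3.png

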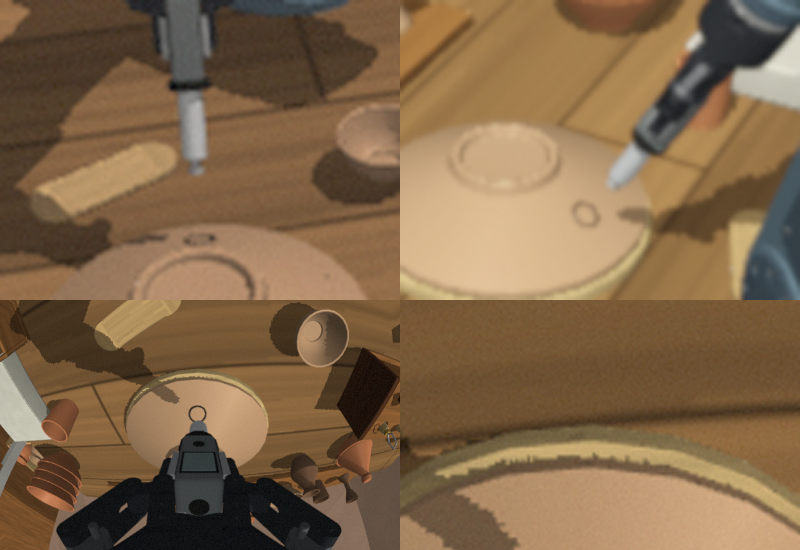

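The scene view shows the nose at (259.1,181) and the ring at (260,201.7). The side view shows the nose at (353.6,185.8) and the ring at (345.5,193.9). The wrist view has the ring at about (315,181), just ahead of the nose.

```bash
python3 - <<'E'
from h import *
from scipy.spatial.transform import Rotation as Ro
a=load('a3');b=load('s3');w=load('w3')
st=r.get_state();z=Ro.from_quat(st['ee_rot']).as_matrix()[:,2]
nose,e=tri(ray(a,259.1,181),ray(b,353.6,185.8));ring,f=tri(ray(a,260,201.7),ray(b,345.5,193.9))
pred=st['eef_pos']+z*.1031
print('nose',nose,e,'pred',pred,'ring',ring,f,'axis',-z)
print('ring-nose',ring-nose,'along/perp',(ring-nose)@z,(ring-nose)-((ring-nose)@z)*z)
print('ring-pred',ring-pred)
o,d=ray(w,315,181,True);k=(.0535-o[2])/d[2];print('wrist ring at z=.0535',o+d*k)
# board / dish outline in wrist and scene: dish rim ellipse via clay colour in scene a0
A=load('scene0')['color'];B=load('side0')['color']
for nm,I,C,p in(('scene',A,load('scene0'),(250,245)),('side',B,load('side0'),(310,200))):
    m=np.zeros((402,642),np.uint8);J=cv2.GaussianBlur(I,(3,3),0)
    L=cv2.cvtColor(J,cv2.COLOR_BGR2HSV); print(nm,L[p[1],p[0]])
# wrist crop
c=w['color'][140:300,215:415];cv2.imwrite('pics/m4.png',cv2.resize(c,(800,640),interpolation=cv2.INTER_CUBIC)[:600])
for nm,p in(('nose',pred),('ring',ring)):
    q=(np.linalg.inv(w['world_from_camera'])@np.r_[p,1])[:3];t=np.arccos(q[2]/np.linalg.norm(q));print(nm,w['cx']+w['fx']*t*q[0]/np.hypot(*q[:2]),w['cy']+w['fy']*t*q[1]/np.hypot(*q[:2]))
E
```

```text
nose [ 0.48366502 -0.16330995  0.10376357] 0.0026256247061252134 pred [ 0.48804586 -0.16652263  0.10760716] ring [ 0.51606855 -0.17080178  0.05205425] 0.0013673480478983058 axis [-0.47578983  0.05256823  0.87798668]
ring-nose [ 0.03240354 -0.00749183 -0.05170931] along/perp 0.06121119418414069 [ 0.00327987 -0.00427406  0.0020333 ]
ring-pred [ 0.02802269 -0.00427915 -0.05555291]
wrist ring at z=.0535 [ 0.51457425 -0.17148965  0.0535    ]
scene [ 14  99 172]
side [ 16  88 211]
nose 316.80745954631044 200.84059771422528
ring 315.8489370975495 181.07307690936358
```

View pics/m4.png

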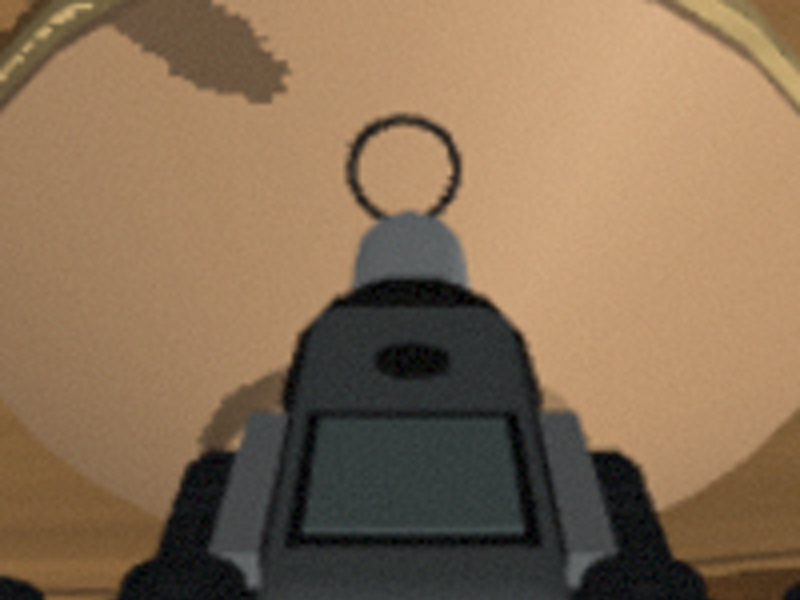

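The wrist crop shows the ring centred at full-image (316,182), which agrees with the triangulated point. The meter sits straight between the fingers. I go to about 10 mm off the wall and check again.

```bash
python3 -m inch '{"dp":[[0.2,0,-0.4],[0.6,-0.1,-1.2],[1,-0.2,-2],[1.4,-0.3,-2.8],[1.8,-0.3,-3.6],[2.1,-0.4,-4.2],[2.3,-0.4,-4.5],[2.3,-0.4,-4.5],[2.3,-0.4,-4.5]],"twist":[[0,0,0],[0,0,0],[0,0,0],[0,0,0],[0,0,0],[0,0,0],[0,0,0],[0,0,0],[0,0,0]],"hand":[0,0,0,0,0,0,0,0,0]}'
python3 - <<'E'
from h import *
c=cap('side','s4');a=cap('scene','a4');w=cap('wrist','w4')
R=lambda i,x,y,w,h:cv2.resize(i[y:y+h,x:x+w],(400,300),interpolation=cv2.INTER_CUBIC)
cv2.imwrite('pics/m5.png',np.vstack([np.hstack([R(a['color'],230,165,60,45),R(c['color'],320,160,60,45)]),np.hstack([R(w['color'],275,155,80,60),R(c['color'],310,130,120,90)])]))
s=r.get_state();print(s['eef_pos'],s['ee_rot'],s['force'])
E
```

```text
clock: 8.25
eef_pos: [0.4617, -0.1647, 0.1524]
ee_rot: [0.053, 0.968, -0.013, 0.246]
force: [1.0, -0.0, -0.9]
finger_gap: 0.0274
gripper_force: 57.4
[ 0.46171557 -0.16491105  0.15274583] [ 0.05286813  0.96754951 -0.01367222  0.24671033] [-0.55790379 -0.40351504 -0.29347666]
```

View pics/m5.png

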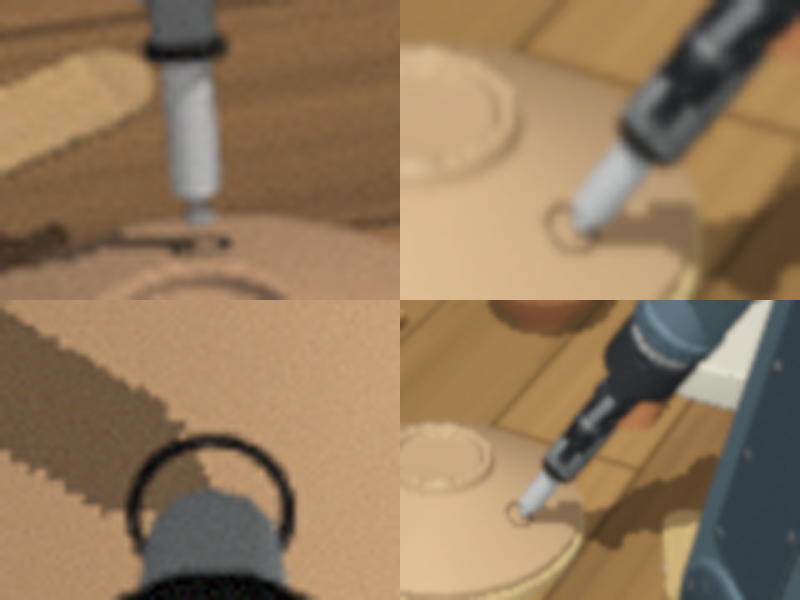

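The scene crop shows the nose end at about (260.1,197.3) and the ring at (260.1,201.5). The side crop shows the nose end at about (347.3,193.9) and the ring at (345.8,194). The wrist crop shows the barrel inside the ring, centred laterally.

```bash
python3 - <<'E'
from h import *
from scipy.spatial.transform import Rotation as Ro
a=load('a4');b=load('s4')
st=r.get_state();z=Ro.from_quat(st['ee_rot']).as_matrix()[:,2]
pred=st['eef_pos']+z*.1031;ring=np.array([.5155,-.171,.0527])
def pr(c,p):
    q=(np.linalg.inv(c['world_from_camera'])@np.r_[p,1])[:3];return (c['cx']+c['fx']*q[0]/q[2],c['cy']+c['fy']*q[1]/q[2])
print('pred',pred,'ring-pred along',(ring-pred)@z,'perp',(ring-pred)-((ring-pred)@z)*z)
for n,c in(('scene',a),('side',b)): print(n,'nose',np.round(pr(c,pred),1),'ring',np.round(pr(c,ring),1))
n,e=tri(ray(a,260.1,197.3),ray(b,347.3,193.9));g,f=tri(ray(a,260.1,201.5),ray(b,345.8,194));print(n,e,g,f,(g-n)@z,(g-n)-((g-n)@z)*z)
E
```

```text
pred [ 0.51078738 -0.17032826  0.06223494] ring-pred along 0.010649000251303543 perp [-0.00035591 -0.0001122  -0.00018625]
scene nose [259.5 197.9] ring [259.7 201.3]
side nose [346.8 192.1] ring [345.5 193.9]
[ 0.50652023 -0.16724877  0.05928641] 0.0020225270307409715 [ 0.5150072  -0.17052231  0.05203732] 0.0018018491278077766 0.010575419575390434 [ 0.00345346 -0.00271787  0.00203501]
```

```bash
cat > f.py <<'E'
from h import *
from scipy.spatial.transform import Rotation as Ro
F=[]
for i in range(10):
    r.capture('side');s=r.get_state();F.append(s['force'])
F=np.array(F);z=Ro.from_quat(s['ee_rot']).as_matrix()[:,2];f=-F@z
print('push',f.mean().round(2),'+-',(f.std()/10**.5).round(2),'F',F.mean(0).round(2),'tcp',s['eef_pos'].round(4),'along',((np.array([.5155,-.171,.0527])-s['eef_pos'])@z-.1031).round(4),s['clock'])
E
python3 f.py
python3 -m inch '{"dp":[[0.1,0,0],[0.2,-0.1,0],[0.3,-0.1,-0.2],[0.4,-0.1,-0.4],[0.5,-0.1,-0.6],[0.5,-0.1,-0.6],[0.5,-0.1,-0.6]],"twist":[[0,0,0],[0,0,0],[0,0,0],[0,0,0],[0,0,0],[0,0,0],[0,0,0]],"hand":[0,0,0,0,0,0,0]}'
python3 f.py
```

```text
push -1.29 +- 0.08 F [-0.12  0.08 -1.54] tcp [ 0.4616 -0.1647  0.1523] along 0.0104 8.9
clock: 9.6
eef_pos: [0.4665, -0.1656, 0.1461]
ee_rot: [0.053, 0.968, -0.013, 0.246]
force: [-0.3, -0.1, -2.0]
finger_gap: 0.0276
gripper_force: 57.4
push -1.25 +- 0.06 F [-0.07 -0.02 -1.46] tcp [ 0.4666 -0.1657  0.1464] along 0.0027 10.1
```

```bash
python3 -m inch '{"dp":[[0.04,0,-0.08],[0.08,0,-0.16],[0.13,0,-0.25],[0.18,0,-0.35],[0.18,0,-0.35],[0.18,0,-0.35]],"twist":[[0,0,0],[0,0,0],[0,0,0],[0,0,0],[0,0,0],[0,0,0]],"hand":[0,0,0,0,0,0]}'
python3 f.py
```

```text
clock: 10.7
eef_pos: [0.4684, -0.1658, 0.1428]
ee_rot: [0.053, 0.968, -0.013, 0.246]
force: [-1.9, 0.2, -0.2]
finger_gap: 0.0275
gripper_force: 57.5
push 0.82 +- 0.19 F [-1.17 -0.27  0.32] tcp [ 0.4684 -0.1658  0.1429] along -0.0013 11.2
```

Contact: 2.1 N above baseline, which puts the nose about 2 mm in. I push 4 mm more.

```bash
python3 -m inch '{"dp":[[0.04,0,-0.08],[0.08,0,-0.16],[0.13,0,-0.25],[0.18,0,-0.35],[0.18,0,-0.35],[0.18,0,-0.35]],"twist":[[0,0,0],[0,0,0],[0,0,0],[0,0,0],[0,0,0],[0,0,0]],"hand":[0,0,0,0,0,0]}'
python3 f.py
python3 - <<'E'
from h import *
c=cap('side','s6');a=cap('scene','a6');w=cap('wrist','w6')
R=lambda i,x,y,w,h:cv2.resize(i[y:y+h,x:x+w],(400,300),interpolation=cv2.INTER_CUBIC)
cv2.imwrite('pics/m6.png',np.vstack([np.hstack([R(a['color'],230,165,60,45),R(c['color'],320,160,60,45)]),np.hstack([R(w['color'],275,155,80,60),R(c['color'],310,130,120,90)])]))
E
```

```text
clock: 11.8
eef_pos: [0.4703, -0.1659, 0.1394]
ee_rot: [0.053, 0.968, -0.014, 0.246]
force: [-1.9, -0.9, 1.8]
finger_gap: 0.0271
gripper_force: 57.7
push 2.37 +- 0.12 F [-2.18 -1.46  1.61] tcp [ 0.4703 -0.1658  0.1394] along -0.0052 12.3
```

View pics/m6.png

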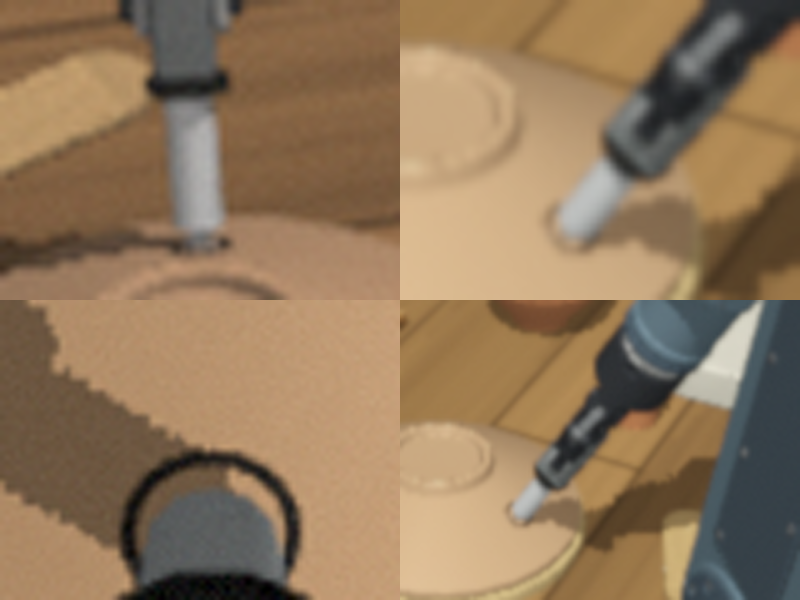

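The nose is centred in the ring in all three views. The push is 3.6 N above baseline, about 6 mm in, and the readings are steady.

```bash
python3 -c "
from plant import r
print(r.finish_job())"
```

```text
the job is handed in; nothing more can be done
None
```

I handed the job in at about 12.5 s with the meter still gripped and pressed on the pencilled ring. The push measured about 3.6 N, so the nose is roughly half way in, and the last pictures show it inside the ring; no verdict came back.

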